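# Change the prints at the copy station

## Task

Change the prints at the photo copy station: hook a fingertip behind the upright lip of the blue tray and draw the tray all the way out along its rails to its stop; only then push the yellow tray fully home under its canopy. Do not pinch the lips or slam the trays, leave everything else on the table where it is, and finish with the hand clear.

Things in the scene. Friction and masses are not known exactly. Their poses are not given: they have to be found in the camera images.
- blue_lane: Fixed copy lane of the blue tray. Origin: on the table, centre line, below the lip's front face when the tray is home. x: along the rails, away from the robot, in under the canopy; z up. Base x -140..270 mm, 140 wide; rail tops 22 mm high. White canopy x 115..265 mm, underside 130 mm, camera on it to 172 mm high. The tray comes out along -x.
- blue_lip (a point): Middle of the top edge of the blue tray's lip, 62 mm above the table; axes as its lane. The lip is an upright blue cross wall at the tray's front end: 110 mm wide (y), 10 mm thick (5 mm to each side of this point), 40 mm high over the tray floor (22 mm above the table). Behind it (+x) 95 mm of floor is free, then a flat print; side walls 8 mm high.
- blue_tray (a joint): How far the blue tray is drawn out, m: 0 fully home under the canopy (against its stop), 0.12 fully out (against its front stop). It slides with about 2 N of friction and stays where it is left.
- yellow_lane: Fixed copy lane of the yellow tray. Origin: on the table, centre line, below the lip's front face when the tray is home. x: along the rails, away from the robot, in under the canopy; z up. Base x -140..270 mm, 140 wide; rail tops 22 mm high. White canopy x 115..265 mm, underside 130 mm, camera on it to 172 mm high. The tray comes out along -x.
- yellow_lip (a point): Middle of the top edge of the yellow tray's lip, 62 mm above the table; axes as its lane. The lip is an upright yellow cross wall at the tray's front end: 110 mm wide (y), 10 mm thick (5 mm to each side of this point), 40 mm high over the tray floor (22 mm above the table). Behind it (+x) 95 mm of floor is free, then a flat print; side walls 8 mm high.
- yellow_tray (a joint): How far the yellow tray is drawn out, m: 0 fully home under the canopy (against its stop), 0.12 fully out (against its front stop). It slides with about 2 N of friction and stays where it is left.
- loupe: Bystander, loose: black stand magnifier, 42 mm across, 45 mm high, standing between the two lanes; origin in the middle of its underside
- jar: Bystander, loose: small amber jar, 44 mm across, 55 mm high, standing between the two lanes; origin in the middle of its underside
- blower: Bystander, loose: black rubber dust blower with a nozzle on top, 58 mm across, 100 mm high, left of the lanes; origin in the middle of its underside
- print_box: Bystander, loose: closed cardboard print box, 140 x 110 x 50 mm, right of the lanes; origin in the middle of its underside
- brush: Bystander, loose: brush lying left of the lanes
- mug: Bystander, loose: white mug, 76 mm across, 90 mm high, left of the lanes; origin in the middle of its underside
- weight: Bystander, loose: brass bar weight, 70 x 30 x 22 mm, between the lanes near the canopies; origin in the middle of its underside

How it is judged:
On the way, in this order (a step that is already met when the one before it is completed fails the run):
1. the blue tray is drawn out to its stop (within 6 mm), the yellow tray not yet pushed in (value of joint blue_tray above 0.114 m and value of joint yellow_tray above 0.06 m), for 0.2 s.
2. the yellow tray is pushed home (within 6 mm) (value of joint yellow_tray below 0.006 m), for 0.2 s.
At the end, for the whole second after the job is handed in: The blue tray is out within 6 mm of its front stop (joint above 0.114) and the yellow tray is home within 6 mm (joint below 0.006), both at rest (value of joint blue_tray above 0.114 m and value of joint yellow_tray below 0.006 m and velocity of joint blue_tray between -0.01 and 0.01 m/s and velocity of joint yellow_tray between -0.01 and 0.01 m/s); the robot touches nothing.
It fails at once if a tray's lip is pinched between the fingers (more than 3 N on its front and back at once) ((contact force between the fingers and blue_tray_c0 above 3 N and contact force between the fingers and blue_tray_c1 above 3 N) or (contact force between the fingers and yellow_tray_c0 above 3 N and contact force between the fingers and yellow_tray_c1 above 3 N)).
It fails at once if a tray is slammed (faster than 0.4 m/s) ((velocity of joint blue_tray above 0.4 m/s or velocity of joint blue_tray below -0.4 m/s) or (velocity of joint yellow_tray above 0.4 m/s or velocity of joint yellow_tray below -0.4 m/s)).
It fails at once if a loose thing standing about is moved by more than 20 mm or lifted (distance of any of loupe, jar, blower, print_box, brush, mug, weight from where it was at the start of the episode above 0.02 m).
It also fails if it takes over 54 s, if anything falls off the work surface, if the arm or the gripper's body presses on something with over 40 N, if the wrist force passes 120 N, or if a joint passes its speed limit or range.

## Robot

A 6-joint arm with a two-finger parallel gripper is mounted at the origin on the work surface. World frame = base frame: x ahead of the robot, y to its left, z up, the work surface at z = 0. Lengths are in m, angles in rad, forces in N, time in s.
With the tool pointing down it reaches from about 0.425 to 0.95 m from the base axis. Payload 3.5 kg.
Tool frame: the origin (TCP) lies on the centre line of the jaws, within the pads' length; the fingertips stand tip_extent ahead of it and the grasp point (between the pads) lies 2 mm behind it (tip_extent is the distance from the TCP to the fingertips, in m); z points along the fingers, y is the direction in which the jaws open and shut (so a half turn about z gives the same grasp; the last joint's range is limited). The gripper opens to 85 mm and grips with 20 to 120 N. Pads are 22 mm wide; open, the fingers measure 114 mm over their backs; the gripper's body (76 mm by 85 mm) begins 54 mm behind the grasp point. The pads swing forward as they close: fully open they stand 13 mm farther back than shut.
Start: joints at [-1.292, 0.286, 1.577, -0, 1.279, -0.15], TCP at [0.281, -0.614, 0.217] pointing down, gripper open.
Joint ranges: [-2.77, 2.77], [-0.9, 2.22], [0.21, 2.48], [-1.53, 4.67], [0.24, 2.81], [-2.84, 2.84]. Speed limits (rad/s): [2.79, 2.79, 3.14, 3.14, 3.14, 3.14].

## Interface

Orientations are given as a unit quaternion [x, y, z, w].
In Python, from plant import * gives the robot as it stands.
- The arm moves only by the shell command python3 -m crank 'ROWS' [FORCE]. ROWS is JSON, a list of rows, each a list of 7 numbers: the gripper's target within -1 to 1 (shut at 1, half-way at 0, fully open at -1), then the shift along the tool's x, y, z in cm, then the turn, a rotation vector about the tool's x, y, z in degrees. In form: [[fingers, tx, ty, tz, wx, wy, wz], ...]. A call has 1 to 5 rows; each row shifts and turns the commanded pose from where the row before left it, along the tool's axes as they then stand; what a row does not reach is not made up. A row lasts 1/10 s, in which the tool goes at most 50 mm and 8.59 degrees, less where a joint would pass 70% of its speed; a pose out of reach is approached as far as the arm can. A call is refused whole if a number of a shift passes 5 or a number of a turn 8.59, either way. A call with a gripper value outside its range is refused whole. The fingers move at their own pace and stop on an object; FORCE is the grip in N (left out, the last holds). Time passes only in rows, so rows that do not move let the fingers close. It gives the time, the measured TCP pose, the force and the opening at its end, in the units of the state.
- get_state(): the state, without advancing time (a new reading comes with each control period).
- read_camera(name): name is "scene" or "side" or "wrist"; returns a dict with "color" (420x560x3 uint8, red, green, blue), "vfov" (degrees; the focal length in pixels is half the picture's height over the tangent of half this angle, whatever the lens; pixels are square), "cx", "cy" (the principal point, pixels), "cam_to_world" (4x4, takes a point from camera to world coordinates). Camera axes: x right, y up, looking along -z (the intrinsics and any distortion apply to the point x, -y, -z); pixel columns grow to the right and rows downward; lengths in m; the calibration is good to about 2 mm. A picture is of the moment at which its call begins. There is no depth.
- sign_off(): hands the job in, once; it reports no verdict.
Trained networks look in the newest picture that a camera, given by its name, has taken for a name from the list of things; names that differ only in an ending like _2 or _b are one class to them, and where a whole thing is asked for, a point or a joint stands for the part that bears it (a point fixed in the world has none). Each returns a list of dicts, best first, with "p" (0 to 1); they miss things now and then, are a little off and sometimes report something else, mostly with a low value. They report only what shows in the picture. A call takes as long as a camera call.
- trace(thing, camera): "pixels" (420x560 bool, what is visible of it) and "location" ([column, row] in pixels, amid what is visible of it).
- place_of(thing, camera): "location" ([column, row] in pixels: a listed point, or the origin of a listed thing).
The state is a dict: "time": time; "qpos": joint angles; "dq": joint speeds; "joint_efforts": joint torques, N m; "eef_pos": TCP position; "tcp_rot": TCP orientation; "contact_force": force on the tool from outside, world axes, zero at the start; "wrist_torque": the same for the moment, N m; "opening": opening from 0.0 (shut) to 1.0 (fully open).
Only numpy, scipy, OpenCV 4.12 (cv2) and the standard library are available. Lean on these libraries where they do the work, as an engineer would, in place of code of your own. Each camera call takes 0.05 s, during which the arm holds its last target.

## Working session

There is one attempt and no reset: what is moved stays moved. The work goes in short steps, Python scripts to look and compute and a shell command to move; the robot and the scene stay as the last step left them, time stands still between calls to the robot, and variables do not carry over. Pictures are saved under pics/ and viewed, and the job is handed in when it is done.

```bash
mkdir -p pics; ls; python3 - <<'E'
from plant import *
import cv2
s=get_state()
print({k:s[k] for k in s})
for n in ["scene","side","wrist"]:
    c=read_camera(n); cv2.imwrite(f"pics/{n}0.png",c["color"][:,:,::-1]); print(n,c["vfov"],c["cx"],c["cy"],c["cam_to_world"], [k for k in c])
    for t in ["blue_lip","yellow_lip","blue_lane","yellow_lane","loupe","jar","weight"]:
        print(t,[(round(d["p"],2),[round(float(v),1) for v in d["location"]]) for d in place_of(t,n)[:3]])
E
```

```text
pics
{'time': 0.0, 'qpos': array([-1.29202071e+00,  2.87212556e-01,  1.57818716e+00,  1.00631518e-05,
        1.27861301e+00, -1.50005956e-01]), 'dq': array([-1.70583252e-04, -1.44608686e-04, -8.84160386e-05,  3.68934779e-04,
       -2.00024836e-03,  1.26493538e-03]), 'joint_efforts': array([-4.81843608e-05, -4.05979908e+01, -2.92627877e+01, -1.73323897e-04,
        5.84775611e-03, -2.23958644e-06]), 'eef_pos': array([ 0.28047112, -0.6132031 ,  0.21561046]), 'tcp_rot': array([ 9.77105781e-01,  2.12750624e-01, -7.30477471e-05, -1.20784161e-03]), 'contact_force': array([ 0.73007654, -0.23386816,  0.39037064]), 'wrist_torque': array([-0.04006472,  0.01013746,  0.02637584]), 'opening': 1.0005930255490674}
scene 46.99496473062858 272.11058632215946 212.28885932938084 [[-0.80198088 -0.50337859  0.32161572  1.01975271]
 [ 0.59725326 -0.66603443  0.44686317  0.63411997]
 [-0.01073421  0.55046175  0.83479137  1.2523208 ]
 [ 0.          0.          0.          1.        ]] ['color', 'vfov', 'cx', 'cy', 'cam_to_world']
blue_lip [(0.61, [232.6, 171.4])]
yellow_lip [(0.66, [340.1, 251.6]), (0.44,
[... 443 characters left out ...]
   0.          1.        ]] ['color', 'vfov', 'cx', 'cy', 'cam_to_world']
blue_lip [(0.93, [313.4, 176.3])]
yellow_lip [(0.95, [247.5, 281.0])]
blue_lane [(0.64, [312.5, 195.4])]
yellow_lane [(0.93, [223.0, 281.4])]
loupe [(0.87, [292.5, 250.7])]
jar [(0.86, [249.3, 223.8])]
weight [(0.62, [225.4, 216.9])]
wrist 62.84311276997702 283.00792394157435 210.93729524034265 [[ 0.41572202  0.86743459  0.27337233  0.35001241]
 [-0.90949106  0.39613229  0.12611593 -0.581644  ]
 [ 0.00110571 -0.30105886  0.95360492  0.37372355]
 [ 0.          0.          0.          1.        ]] ['color', 'vfov', 'cx', 'cy', 'cam_to_world']
blue_lip []
yellow_lip []
blue_lane []
yellow_lane []
loupe []
jar []
weight []
```

View pics/scene0.png

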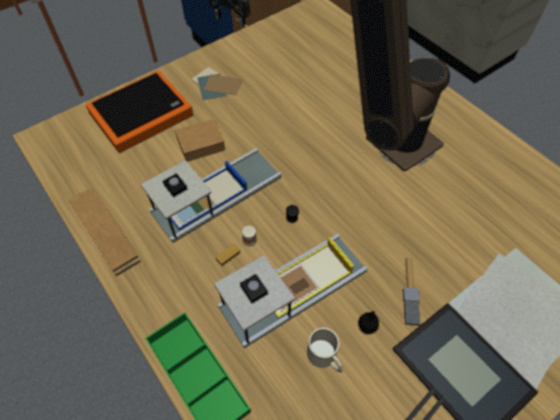

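View pics/side0.png

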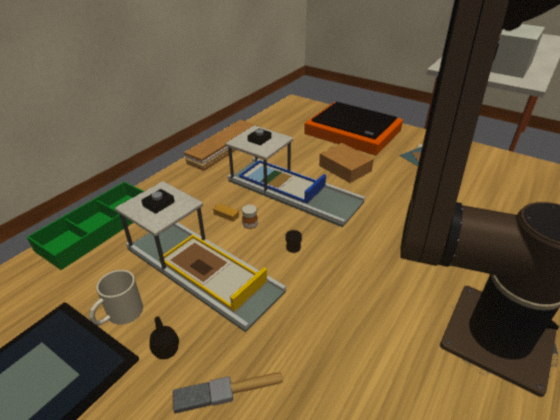

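The blue lane is at the scene picture's upper left (lip about (236,174)). The yellow lane is at about (290,290), with its tray drawn most of the way out (lip about (341,252)). I'll zoom in and triangulate.

```bash
cat > h.py <<'E'
import numpy as np, cv2
from plant import *
def ray(c,px):
    H=c["color"].shape[0]; f=H/2/np.tan(np.radians(c["vfov"]/2))
    d=np.array([(px[0]-c["cx"])/f,-(px[1]-c["cy"])/f,-1.]); M=np.array(c["cam_to_world"])
    d=M[:3,:3]@d; return M[:3,3],d/np.linalg.norm(d)
def onz(c,px,z):
    o,d=ray(c,px); return o+d*(z-o[2])/d[2]
def proj(c,P):
    H=c["color"].shape[0]; f=H/2/np.tan(np.radians(c["vfov"]/2)); M=np.array(c["cam_to_world"])
    p=(np.atleast_2d(P)-M[:3,3])@M[:3,:3]
    return np.c_[c["cx"]+f*p[:,0]/-p[:,2], c["cy"]-f*p[:,1]/-p[:,2]]
def tri(rs):
    A=np.zeros((3,3));b=np.zeros(3)
    for o,d in rs:
        P=np.eye(3)-np.outer(d,d);A+=P;b+=P@o
    x=np.linalg.solve(A,b); return x,[np.linalg.norm((np.eye(3)-np.outer(d,d))@(x-o)) for o,d in rs]
E
python3 - <<'E'
from h import *
C={n:read_camera(n) for n in ["scene","side"]}
T={}
for t in ["blue_lip","yellow_lip","blue_lane","yellow_lane","loupe","jar","weight","blower","mug","print_box","brush"]:
    L={n:place_of(t,n) for n in C}
    for n in C:
        for d in L[n][:2]:
            z=0.062 if 'lip' in t else 0
            print(t,n,round(d["p"],2),onz(C[n],d["location"],z).round(4))
    if all(L.values()):
        x,r=tri([ray(C[n],L[n][0]["location"]) for n in C]); print("  tri",x.round(4),np.round(r,4))
for n,(x0,x1,y0,y1),w in [("scene",(140,290,140,240),"b"),("scene",(210,375,230,350),"y"),("side",(220,370,120,225),"b"),("side",(110,290,180,325),"y")]:
    im=C[n]["color"][y0:y1,x0:x1,::-1]; k=4
    cv2.imwrite(f"pics/z_{n}_{w}.png",cv2.resize(im,None,fx=k,fy=k,interpolation=cv2.INTER_CUBIC))
E
```

```text
blue_lip scene 0.79 [ 0.5582 -0.2004  0.062 ]
blue_lip side 0.56 [ 0.5842 -0.2213  0.062 ]
blue_lip side 0.39 [0.6821 0.0677 0.062 ]
  tri [ 0.5662 -0.1859  0.086 ] [0.0021 0.0021]
yellow_lip scene 0.87 [0.4834 0.2156 0.062 ]
yellow_lip side 0.81 [0.4851 0.2112 0.062 ]
  tri [0.4837 0.2148 0.0644] [0.0017 0.0017]
blue_lane side 0.63 [ 0.5744 -0.2079  0.    ]
blue_lane side 0.48 [0.7337 0.0098 0.    ]
yellow_lane scene 0.66 [0.5716 0.2124 0.    ]
yellow_lane side 0.71 [ 0.5765  0.2064 -0.    ]
  tri [0.5728 0.2122 0.0055] [0.002 0.002]
loupe scene 0.64 [0.4938 0.0184 0.    ]
loupe scene 0.51 [ 0.5376 -0.237   0.    ]
loupe side 0.56 [0.4957 0.0204 0.    ]
  tri [0.4949 0.0202 0.0013] [0.0011 0.0011]
jar scene 0.8 [ 0.652  -0.0023  0.    ]
jar scene 0.58 [7.334e-01 6.000e-04 0.000e+00]
jar side 0.66 [0.6398 0.0108 0.    ]
  tri [ 0.6498 -0.0051 -0.0128] [0.0034 0.0034]
weight scene 0.79 [0.7331 0.0012 0.    ]
weight side 0.62 [0.7205 0.0135 0.    ]
  tri [ 0.7316 -0.0017 -0.0124] [0.0031 0.0031]
blower scene 0.69 [0.5487 0.4176 0.    ]
blower scene 0.25 [0.4539 0.1983 0.    ]
blower side 0.57 [0.5487 0.3992 0.    ]
  tri [0.5473 0.4094 0.0029] [0.0088 0.0088]
mug scene 0.7 [0.6981 0.3923 0.    ]
mug side 0.64 [0.6905 0.3916 0.    ]
  tri [ 0.6961  0.39   -0.0069] [0.001 0.001]
print_box scene 0.81 [ 0.5615 -0.415   0.    ]
print_box scene 0.69 [ 0.5481 -0.2456  0.    ]
print_box side 0.71 [ 0.5689 -0.4279  0.    ]
  tri [ 0.5631 -0.4107  0.0087] [0.0025 0.0025]
brush scene 0.97 [0.3798 0.4131 0.    ]
brush side 0.64 [0.3813 0.3976 0.    ]
  tri [0.38   0.407  0.0051] [0.0071 0.0071]
```

View pics/z_scene_b.png

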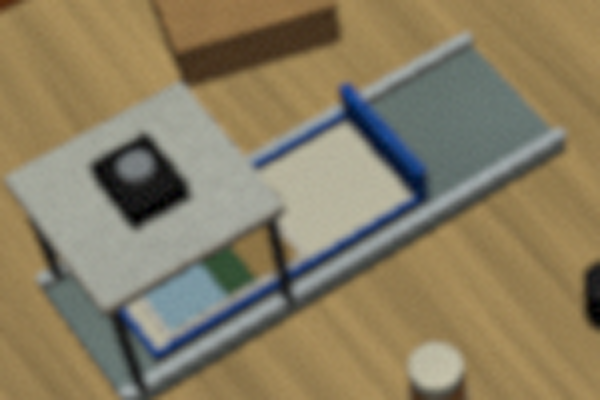

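View pics/z_side_b.png

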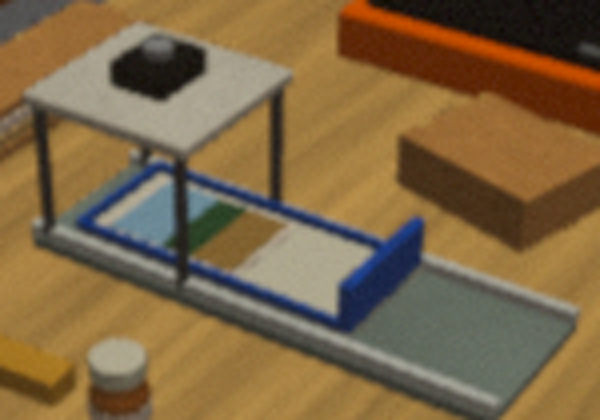

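View pics/z_scene_y.png

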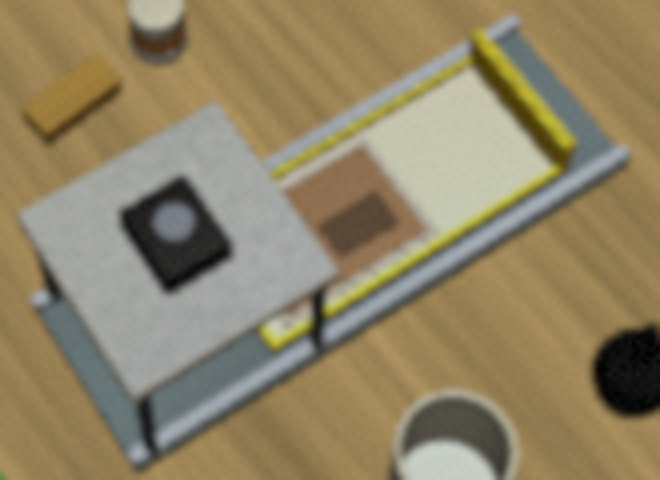

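View pics/z_side_y.png

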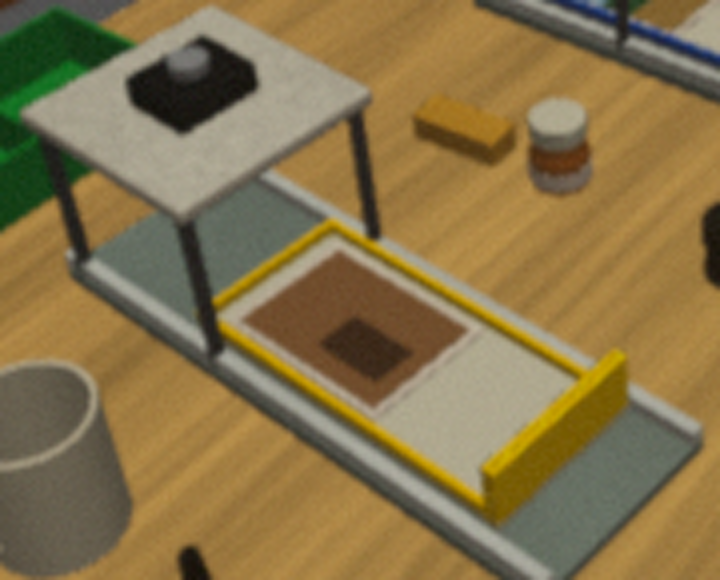

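```bash
cat > fit.py <<'E'
from h import *
from scipy.optimize import least_squares
C={n:read_camera(n) for n in ["scene","side"]}
off={"sb":(140,140),"sy":(210,230),"db":(220,120),"dy":(110,180)}
# lane pts: (x,y,z); +y = robot's left
A=.066
FR,FL,BR,BL=(-.14,-A,.022),(-.14,A,.022),(.27,-A,.022),(.27,A,.022)
obs={"b":[("scene","sb",FR,(468,40)),("scene","sb",FL,(560,137)),("scene","sb",BR,(44,275)),("scene","sb",BL,(132,392)),
 ("side","db",FR,(575,313)),("side","db",FL,(498,405)),("side","db",BL,(40,230)),("side","db",BR,(138,153))],
"y":[("scene","sy",FR,(515,20)),("scene","sy",FL,(625,153)),("scene","sy",BR,(40,297)),("scene","sy",BL,(138,456)),
 ("side","dy",FR,(698,435)),("side","dy",FL,(550,572)),("side","dy",BL,(77,260))]}
lips={"b":[("scene","sb",-.055,(346,90)),("scene","sb",.055,(423,172)),("side","db",.055,(345,290)),("side","db",-.055,(418,224))],
"y":[("scene","sy",-.055,(481,36)),("scene","sy",.055,(570,145)),("side","dy",.055,(490,467)),("side","dy",-.055,(622,355))]}
for w in "by":
    def P(p,x,y,z):
        c,s=np.cos(p[2]),np.sin(p[2]); return np.array([p[0]+c*x-s*y,p[1]+s*x+c*y,z])
    px=lambda k,uv:(np.array(uv)+.5)/4-.5+np.array(off[k])
    def f(p):
        r=[]
        for n,k,q,uv in obs[w]: r.append(proj(C[n],P(p,*q))[0]-px(k,uv))
        for n,k,y,uv in lips[w]: r.append(proj(C[n],P(p,p[3],y,.062))[0]-px(k,uv))
        return np.concatenate(r)
    r=least_squares(f,[.56,-.2 if w=="b" else .21,0,0])
    p=r.x; print(w,"origin",p[:2].round(4),"yaw deg",np.degrees(p[2]).round(2),"lip x",p[3].round(4)); print(r.fun.reshape(-1,2).round(1).tolist())
    print(" lip world",P(p,p[3],0,.062).round(4))
E
python3 fit.py
```

```text
b origin [ 0.5666 -0.1962] yaw deg -0.04 lip x -0.0084
[[1.7, -2.5], [2.5, -1.9], [-0.5, -0.0], [-0.9, 0.3], [0.5, -0.1], [-0.9, 0.6], [-2.3, -2.0], [-1.5, -0.3], [0.2, -2.2], [0.7, -0.7], [-1.3, -0.3], [-0.4, -1.4]]
 lip world [ 0.5582 -0.1962  0.062 ]
y origin [0.5738 0.2094] yaw deg -3.82 lip x -0.0906
[[0.9, -2.2], [1.6, -2.1], [-1.0, -0.5], [-0.5, -0.2], [0.6, -1.7], [-1.3, 2.5], [-3.0, -2.2], [-0.7, -2.5], [1.0, -0.9], [-1.5, 1.2], [-0.7, -1.1]]
 lip world [0.4834 0.2154 0.062 ]
```

```bash
python3 -c "
import plant;print([ (k,getattr(plant,k)) for k in dir(plant) if 'tip' in k.lower()],[k for k in dir(plant) if k[0]!='_'])"
python3 -m crank '[[1,0,0,0,0,0,8.2],[1,0,0,0,0,0,8.2],[1,0,0,0,0,0,8.2],[1,0,0,0,0,0,0]]' 20
```

```text
[('tip_extent', 0.017)] ['Unreachable', 'get_state', 'place_of', 'read_camera', 'sign_off', 'tip_extent', 'trace']
time: 2.9
eef_pos: [0.2807, -0.6139, 0.217]
tcp_rot: [1.0, -0.0, -0.0, -0.0]
contact_force: [0.4, -0.6, 0.3]
opening: 0.329
```

```bash
python3 -m crank '[[1,2.5,-4,0,0,0,0],[1,2.5,-4,0,0,0,0],[1,2.5,-4,0,0,0,0],[1,2.5,-4,0,0,0,0],[1,2.5,-4,0,0,0,0]]'
python3 -m crank '[[1,3,-3.6,0,0,0,0],[1,3,-3.6,0,0,0,0],[1,3,-3.6,0,0,0,0],[1,3,-3.6,0,0,0,0],[1,3,-3.6,0,0,0,0]]'
python3 -m crank '[[1,4.5,-1.8,0,0,0,0],[1,0,-1.8,0,0,0,0],[1,0,0,0,0,0,0],[1,0,0,0,0,0,0]]'
```

```text
time: 3.4
eef_pos: [0.4065, -0.4123, 0.2172]
tcp_rot: [1.0, 0.001, 0.0, 0.0]
contact_force: [0.4, 0.6, -0.1]
opening: 0.002
time: 3.9
eef_pos: [0.5569, -0.2324, 0.2174]
tcp_rot: [1.0, 0.002, 0.0, 0.0]
contact_force: [1.0, -1.1, 0.1]
opening: 0.002
time: 4.3
eef_pos: [0.6004, -0.1981, 0.2171]
tcp_rot: [1.0, 0.001, -0.0, 0.0]
contact_force: [-0.3, 0.1, 0.9]
opening: -0.0
```

```bash
python3 - <<'E'
from h import *
c=read_camera("wrist"); cv2.imwrite("pics/w1.png",c["color"][:,:,::-1])
print([(round(d["p"],2),d["location"],onz(c,d["location"],.062)) for d in place_of("blue_lip","wrist")])
s=get_state();print(s["eef_pos"],s["qpos"],s["opening"],s["time"])
c=read_camera("side"); cv2.imwrite("pics/s1.png",c["color"][:,:,::-1])
E
```

```text
[(0.7, [284.1, 225.5], array([ 0.56362179, -0.199425  ,  0.062     ]))]
[ 0.60014977 -0.19913567  0.21759343] [-4.80439434e-01  1.93002884e-01  1.68708327e+00 -4.83370358e-04
  1.26072034e+00  1.09158217e+00] -0.0012454580661431561 4.4
```

View pics/w1.png

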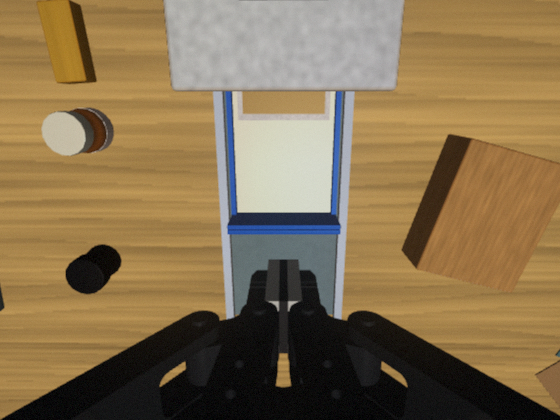

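View pics/s1.png

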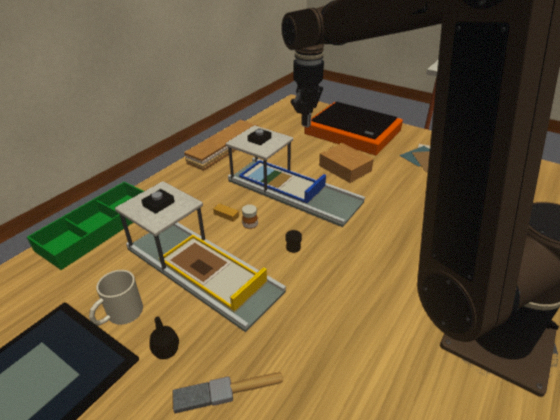

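The wrist picture shows the blue lip at (284,226), i.e. x≈0.564, y≈-0.199, with the lane aligned to world x. The shut fingertip at x=0.600 is over the free floor behind it, so I'm descending.

```bash
python3 -m crank '[[1,0,0,4,0,0,0],[1,0,0,4,0,0,0],[1,0,0,4,0,0,0],[1,0,0,2.5,0,0,0],[1,0,0,1.5,0,0,0]]'
python3 -m crank '[[1,0,0,0.5,0,0,0],[1,0,0,0,0,0,0],[1,0,0,0,0,0,0]]'
python3 - <<'E'
from h import *
c=read_camera("side"); cv2.imwrite("pics/s2.png",cv2.resize(c["color"][100:240,200:390,::-1],None,fx=4,fy=4))
E
```

```text
time: 4.95
eef_pos: [0.5988, -0.1985, 0.0544]
tcp_rot: [1.0, -0.001, -0.002, -0.001]
contact_force: [-0.6, 0.8, -0.4]
opening: -0.001
time: 5.25
eef_pos: [0.6021, -0.199, 0.0541]
tcp_rot: [1.0, -0.0, 0.002, 0.001]
contact_force: [0.8, -0.7, 0.4]
opening: 0.001
```

View pics/s2.png

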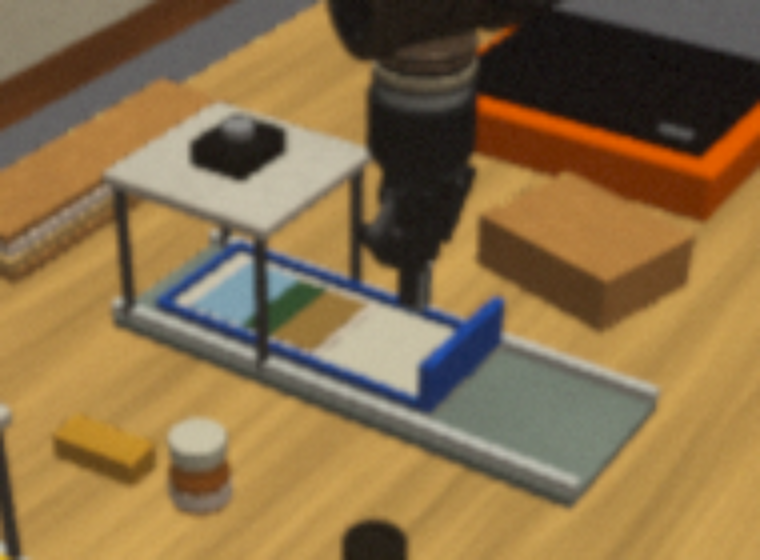

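```bash
python3 - <<'E'
from h import *
p=get_state()["eef_pos"]; 
for n in ["side","scene"]:
    c=read_camera(n)
    T=np.array(p)-[0,0,.017]
    print(n,proj(c,[T,[.5636,-.199,.062],[.5636,-.254,.062],[.5636,-.144,.062]]))
    cv2.imwrite(f"pics/{n}3.png",c["color"][:,:,::-1])
    if n=="scene": cv2.imwrite("pics/sc3.png",cv2.resize(c["color"][100:240,140:300,::-1],None,fx=4,fy=4))
c=read_camera("wrist"); cv2.imwrite("pics/w3.png",c["color"][:,:,::-1])
E
```

```text
side [[301.84046826 184.53126583]
 [313.3747857  181.72266687]
 [322.64531223 173.27554252]
 [303.52295058 190.69946836]]
scene [[224.57158728 181.74751846]
 [234.1176297  171.00776641]
 [224.40343539 160.15747872]
 [244.15270593 182.21646378]]
```

View pics/sc3.png

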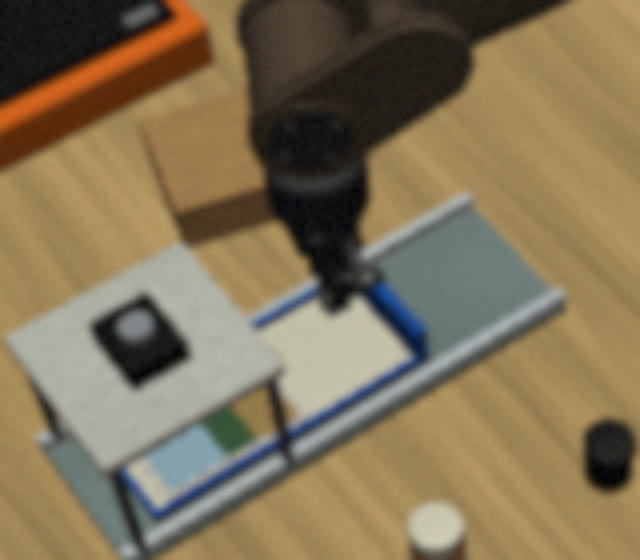

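View pics/w3.png

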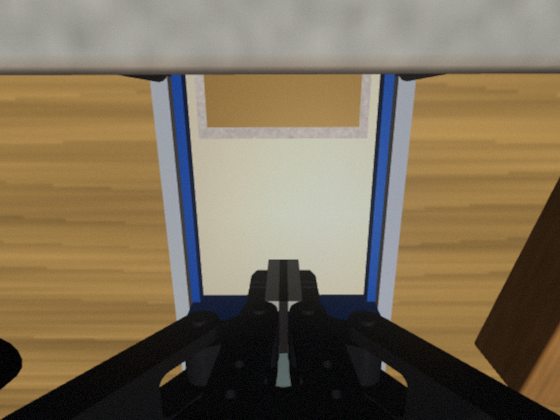

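```bash
python3 - <<'E'
from h import *
p=np.array(get_state()["eef_pos"]);print(p)
c=read_camera("wrist")
for e in (-.01,0,.01,.017,.03): print(e,proj(c,[p-[0,0,e]+[.011,0,0],p-[0,0,e]-[.011,0,0]]).round(1).tolist())
print(proj(c,[[.5686,-.199-.055,.062],[.5686,-.199+.055,.062],[.5686,-.199-.055,.022]]))
im=cv2.resize(c["color"][230:420,180:390,::-1],None,fx=3.5,fy=3.5); cv2.imwrite("pics/w4.png",np.clip(im*2.5,0,255))
c=read_camera("side"); im=cv2.resize(c["color"][140:230,260:370,::-1],None,fx=7,fy=6.5); cv2.imwrite("pics/s4.png",np.clip(im*1.8,0,255))
E
```

```text
[ 0.60178652 -0.19842167  0.05358288]
-0.01 [[283.1, 250.1], [283.1, 292.0]]
0 [[283.0, 241.8], [283.1, 281.8]]
0.01 [[283.0, 234.4], [283.0, 272.6]]
0.017 [[283.0, 229.7], [283.0, 266.7]]
0.03 [[282.9, 221.8], [283.0, 256.8]]
[[392.70482217 328.90042907]
 [175.6884935  329.24908406]
 [372.8728447  288.39621066]][ WARN:0@1.004] global loadsave.cpp:1063 imwrite_ Unsupported depth image for selected encoder is fallbacked to CV_8U.
```

View pics/w4.png

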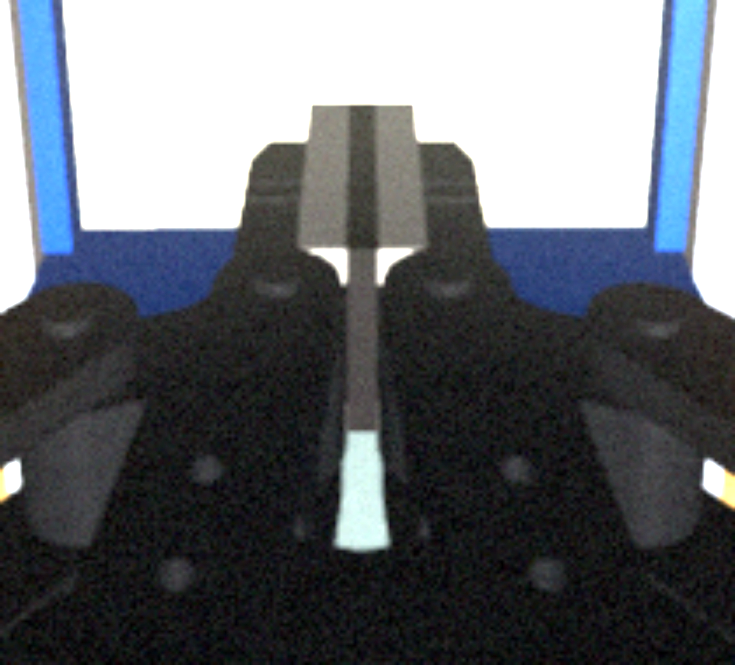

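View pics/s4.png

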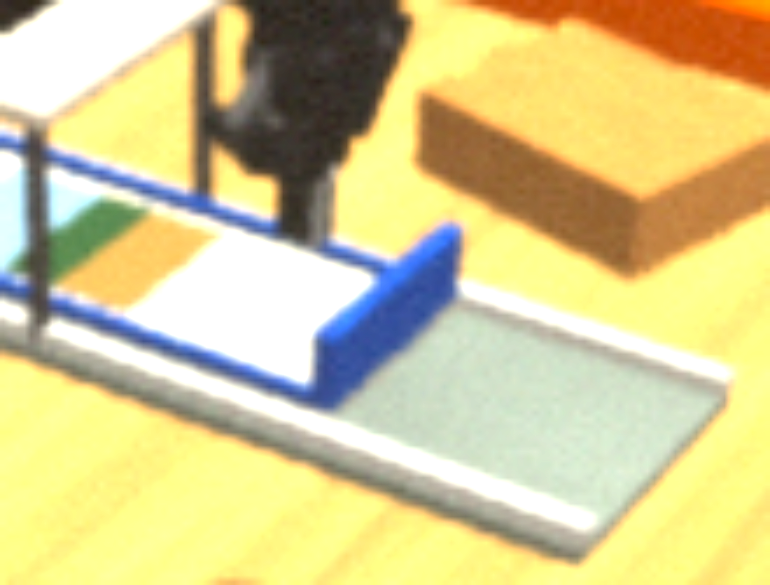

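Both the side and wrist views suggest the tip sits higher than the nominal 37 mm. I'll lower 10 mm, which is still nominally above the floor, and check again.

```bash
python3 -m crank '[[1,0,0,0.5,0,0,0],[1,0,0,0.5,0,0,0],[1,0,0,0,0,0,0],[1,0,0,0,0,0,0]]'
python3 - <<'E'
from h import *
c=read_camera("side"); im=cv2.resize(c["color"][140:230,260:370,::-1],None,fx=7,fy=6.5); cv2.imwrite("pics/s5.png",np.clip(im*1.8,0,255).astype('u1'))
E
```

```text
time: 5.95
eef_pos: [0.6005, -0.1978, 0.0414]
tcp_rot: [1.0, -0.0, -0.001, -0.0]
contact_force: [0.1, -0.2, -0.8]
opening: -0.001
```

View pics/s5.png

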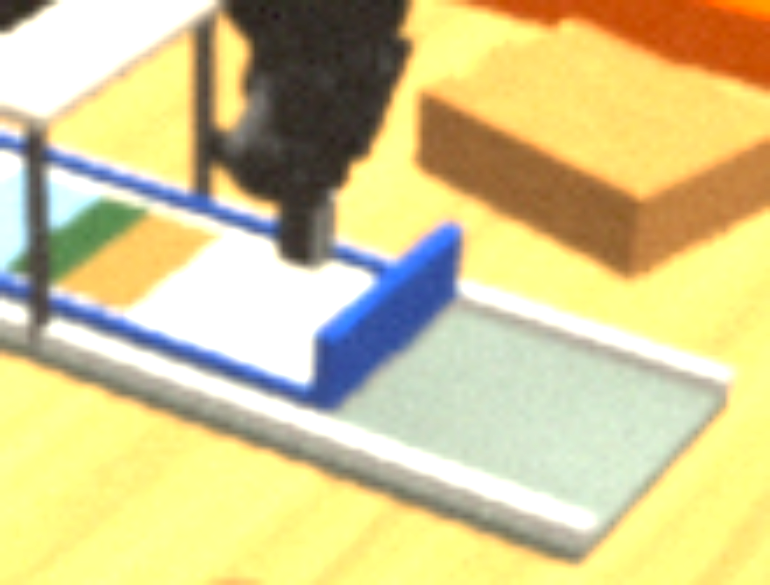

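```bash
python3 -m crank '[[1,0,0,0.5,0,0,0],[1,0,0,0,0,0,0]]'
python3 -m crank '[[1,-0.5,0,0,0,0,0],[1,-0.5,0,0,0,0,0],[1,0,0,0,0,0,0]]'
```

```text
time: 6.2
eef_pos: [0.6005, -0.1978, 0.0362]
tcp_rot: [1.0, -0.0, -0.001, -0.0]
contact_force: [-0.0, -0.1, -0.2]
opening: -0.001
time: 6.5
eef_pos: [0.5901, -0.1979, 0.0369]
tcp_rot: [1.0, -0.0, -0.0, -0.0]
contact_force: [0.2, 1.0, 0.7]
opening: 0.004
```

```bash
python3 -m crank '[[1,-0.5,0,0,0,0,0],[1,-0.5,0,0,0,0,0],[1,0,0,0,0,0,0]]'
python3 -m crank '[[1,-0.5,0,0,0,0,0],[1,-0.5,0,0,0,0,0],[1,0,0,0,0,0,0]]'
python3 - <<'E'
from h import *
c=read_camera("side"); im=cv2.resize(c["color"][140:230,260:370,::-1],None,fx=7,fy=6.5); cv2.imwrite("pics/s6.png",np.clip(im*1.8,0,255).astype('u1'))
E
```

```text
time: 6.8
eef_pos: [0.5801, -0.1979, 0.0369]
tcp_rot: [1.0, -0.0, -0.0, -0.0]
contact_force: [0.3, 0.1, -1.1]
opening: 0.003
time: 7.1
eef_pos: [0.5705, -0.1981, 0.0371]
tcp_rot: [1.0, -0.0, -0.0, 0.0]
contact_force: [0.3, 0.2, 0.3]
opening: 0.004
```

View pics/s6.png

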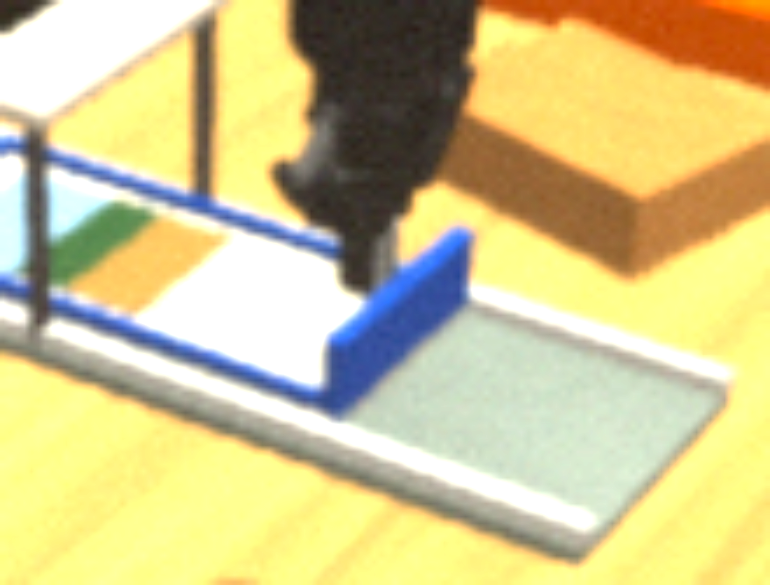

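The tray has already moved with the finger: the lip went from about (320,340) to (328,343) in the crop, so it is hooked. Drawing at 0.1 m/s.

```bash
python3 -m crank '[[1,-1,0,0,0,0,0],[1,-1,0,0,0,0,0],[1,-1,0,0,0,0,0],[1,-1,0,0,0,0,0],[1,-1,0,0,0,0,0]]'
python3 -m crank '[[1,-1,0,0,0,0,0],[1,-1,0,0,0,0,0],[1,-1,0,0,0,0,0],[1,-1,0,0,0,0,0],[1,0,0,0,0,0,0]]'
python3 -m crank '[[1,-0.5,0,0,0,0,0],[1,-0.5,0,0,0,0,0],[1,0,0,0,0,0,0]]'
python3 - <<'E'
from h import *
c=read_camera("side"); im=cv2.resize(c["color"][140:230,260:370,::-1],None,fx=7,fy=6.5); cv2.imwrite("pics/s7.png",np.clip(im*1.8,0,255).astype('u1'))
E
```

```text
time: 7.65
eef_pos: [0.5202, -0.1983, 0.0374]
tcp_rot: [1.0, -0.0, 0.0, 0.0]
contact_force: [2.5, -0.9, 0.4]
opening: -0.003
time: 8.15
eef_pos: [0.4784, -0.197, 0.0362]
tcp_rot: [1.0, -0.001, -0.002, -0.001]
contact_force: [0.2, 0.6, -0.4]
opening: -0.0
time: 8.45
eef_pos: [0.4706, -0.1974, 0.0366]
tcp_rot: [1.0, -0.001, 0.0, -0.001]
contact_force: [3.1, 0.9, -1.9]
opening: -0.001
```

View pics/s7.png

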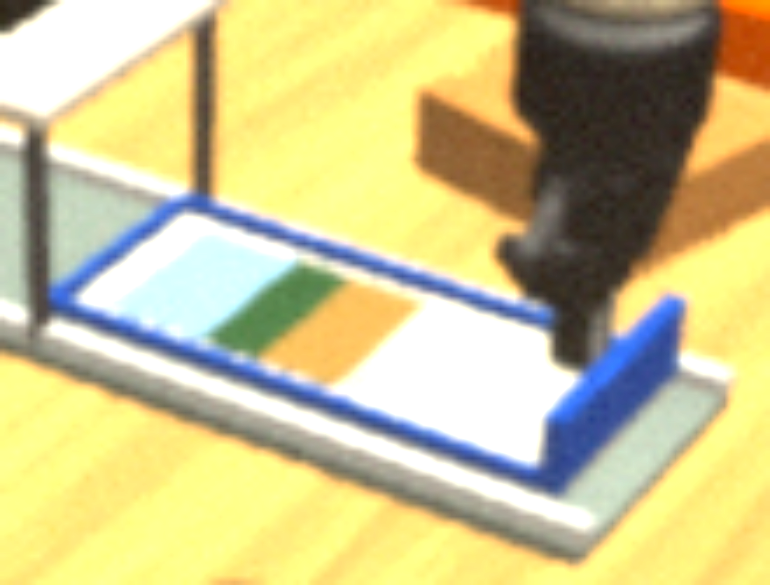

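Tracking well; the lip is at about (610,360) in the crop, with a little travel left. Continuing in small steps until the force rises.

```bash
python3 -m crank '[[1,-0.5,0,0,0,0,0],[1,-0.3,0,0,0,0,0],[1,0,0,0,0,0,0]]'
python3 -m crank '[[1,-0.3,0,0,0,0,0],[1,0,0,0,0,0,0]]'
python3 -m crank '[[1,-0.3,0,0,0,0,0],[1,0,0,0,0,0,0]]'
```

```text
time: 8.8
eef_pos: [0.4707, -0.1979, 0.0375]
tcp_rot: [1.0, -0.003, 0.011, 0.001]
contact_force: [28.0, 5.1, -19.2]
opening: -0.002
time: 9.0
eef_pos: [0.4708, -0.198, 0.0377]
tcp_rot: [1.0, -0.004, 0.015, 0.002]
contact_force: [37.8, 5.9, -25.9]
opening: -0.001
time: 9.2
eef_pos: [0.4708, -0.1987, 0.0387]
tcp_rot: [1.0, -0.005, 0.019, 0.003]
contact_force: [42.8, 6.8, -21.8]
opening: 0.003
```

```bash
python3 -m crank '[[1,0.8,0,0,0,0,0],[1,0.4,0,0,0,0,0],[1,0,0,0,0,0,0]]'
python3 - <<'E'
from h import *
s=get_state();print(s["qpos"],s["joint_efforts"],s["eef_pos"])
c=read_camera("side"); im=cv2.resize(c["color"][140:230,260:370,::-1],None,fx=7,fy=6.5); cv2.imwrite("pics/s8.png",np.clip(im*1.8,0,255).astype('u1'))
c=read_camera("scene"); im=cv2.resize(c["color"][100:240,140:300,::-1],None,fx=4,fy=4); cv2.imwrite("pics/sc8.png",np.clip(im*1.4,0,255).astype('u1'))
c=read_camera("wrist"); cv2.imwrite("pics/w8.png",np.clip(c["color"][:,:,::-1]*1.5,0,255).astype('u1'))
E
```

```text
time: 9.5
eef_pos: [0.4706, -0.1982, 0.0377]
tcp_rot: [1.0, -0.0, 0.002, 0.0]
contact_force: [6.2, 1.0, 0.0]
opening: -0.004
[-5.98043002e-01  1.54584701e-01  2.09798645e+00  1.38483252e-03
  8.85989662e-01  9.72274147e-01] [-1.74450137e+00 -2.83791590e+01 -2.06675756e+01 -9.46801901e-01
  1.13278639e+00  8.88443647e-04] [ 0.47064024 -0.1981998   0.03765033]
```

View pics/s8.png

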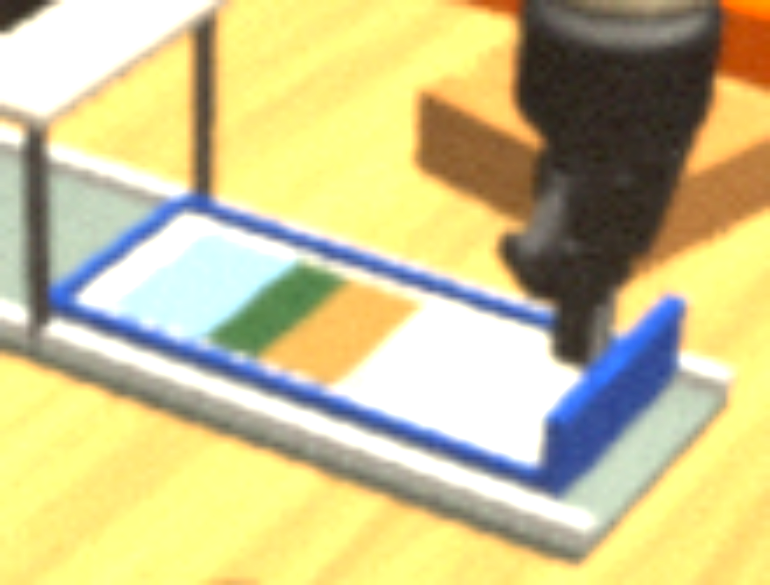

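View pics/sc8.png

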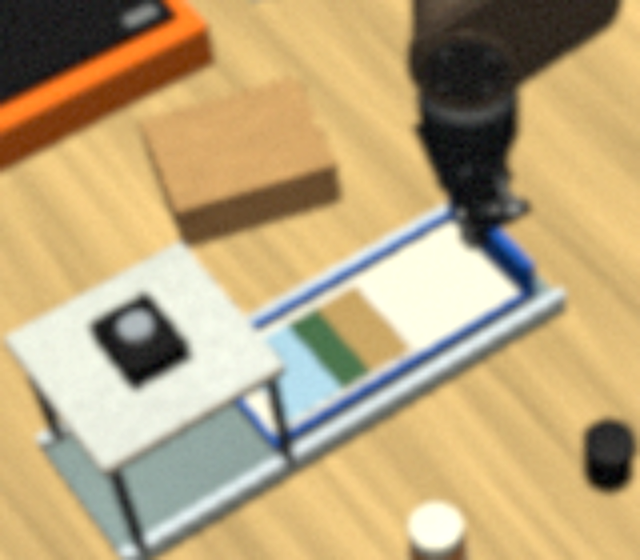

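View pics/w8.png

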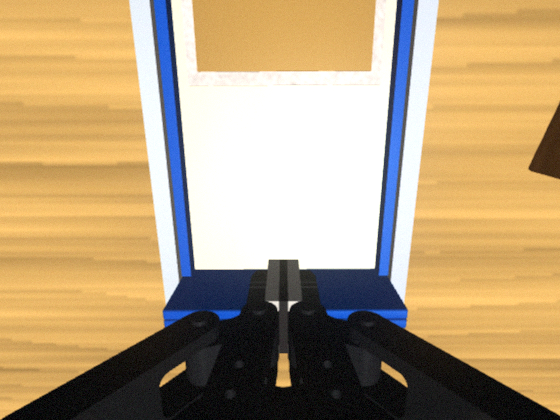

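The tray stopped at TCP x=0.4707 and took about 40 N there without moving, so it looks like the front stop. I'll unhook, rise and measure the lip against the base's front end.

```bash
python3 -m crank '[[1,1,0,0,0,0,0],[1,1.2,0,0,0,0,0],[1,0,0,-3,0,0,0],[1,0,0,-5,0,0,0],[1,0,0,-5,0,0,0]]'
python3 -m crank '[[1,-2.5,0,-3,0,0,0],[1,-4,0,0,0,0,0],[1,0,0,0,0,0,0],[1,0,0,0,0,0,0]]'
python3 - <<'E'
from h import *
c=read_camera("wrist"); cv2.imwrite("pics/w9.png",np.clip(c["color"][:,:,::-1]*1.3,0,255).astype('u1'))
print([(round(d["p"],2),d["location"],onz(c,d["location"],.062)) for d in place_of("blue_lip","wrist")])
for z in (.0,.022): print(z,[proj(c,[x,-.198,z]).round(1).tolist() for x in (.42,.43)])
c=read_camera("side"); print([(round(d["p"],2),d["location"],onz(c,d["location"],.062)) for d in place_of("yellow_lip","side")])
E
```

```text
time: 10.15
eef_pos: [0.4898, -0.1975, 0.167]
tcp_rot: [1.0, -0.0, -0.002, -0.001]
contact_force: [0.4, -0.5, 0.2]
opening: -0.001
time: 10.55
eef_pos: [0.4254, -0.1979, 0.1969]
tcp_rot: [1.0, -0.001, -0.0, -0.0]
contact_force: [0.2, -0.5, 0.3]
opening: 0.002
[(0.97, [283.8, 161.3], array([ 0.45394818, -0.19872242,  0.062     ]))]
0.0 [[[283.0, 183.8]], [[283.0, 174.5]]]
0.022 [[[283.0, 188.8]], [[283.0, 178.9]]]
[(0.88, [250.5, 282.3], array([0.47848735, 0.21371538, 0.062     ]))]
```

View pics/w9.png

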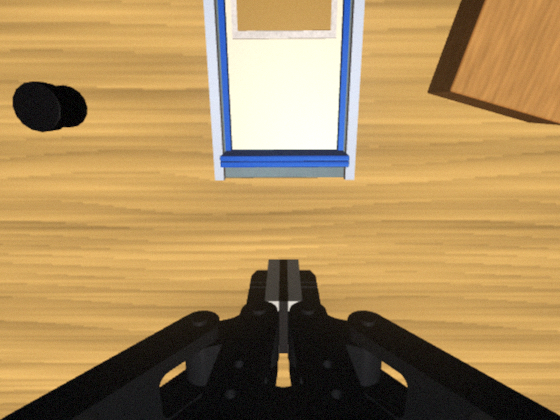

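Wrist view: lip at (284,161), giving x=0.454, and base front end at row ~179, giving x≈0.430. That leaves about 19–20 mm between the lip front and the base end, as expected at the 0.12 stop. The blue tray is out, so on to yellow.

```bash
python3 -m crank '[[1,4,-2,0,0,0,0],[1,1,-4.5,0,0,0,0],[1,0,-4.8,0,0,0,0],[1,0,-4.8,0,0,0,0],[1,0,-4.8,0,0,0,0]]'
python3 -m crank '[[1,0,-4.8,0,0,0,0],[1,0,-4.8,0,0,0,0],[1,0,-4.8,0,0,0,0],[1,0,-4.8,0,0,0,0],[1,-3,-1.6,0,0,0,3.8]]'
python3 -m crank '[[1,0,0,0,0,0,0],[1,0,0,0,0,0,0]]'
python3 - <<'E'
from h import *
c=read_camera("wrist"); cv2.imwrite("pics/w10.png",np.clip(c["color"][:,:,::-1]*1.3,0,255).astype('u1'))
print([(round(d["p"],2),d["location"],onz(c,d["location"],.062)) for d in place_of("yellow_lip","wrist")])
s=get_state();print(s["qpos"])
E
```

```text
time: 11.25
eef_pos: [0.4764, 0.013, 0.1967]
tcp_rot: [1.0, -0.0, -0.0, -0.0]
contact_force: [1.5, -0.2, -0.8]
opening: -0.003
time: 11.75
eef_pos: [0.4475, 0.2228, 0.1963]
tcp_rot: [0.999, -0.033, -0.0, -0.0]
contact_force: [-0.5, -0.6, 0.2]
opening: -0.006
time: 11.95
eef_pos: [0.4461, 0.2197, 0.1966]
tcp_rot: [0.999, -0.032, -0.0, 0.0]
contact_force: [0.2, -0.2, -0.3]
opening: -0.001
[(0.88, [283.8, 148.3], array([0.48562171, 0.21630919, 0.062     ]))]
[ 2.51043218e-01 -9.37469171e-02  2.02412781e+00 -3.23687531e-04
  1.21102814e+00  1.88890377e+00]
```

View pics/w10.png

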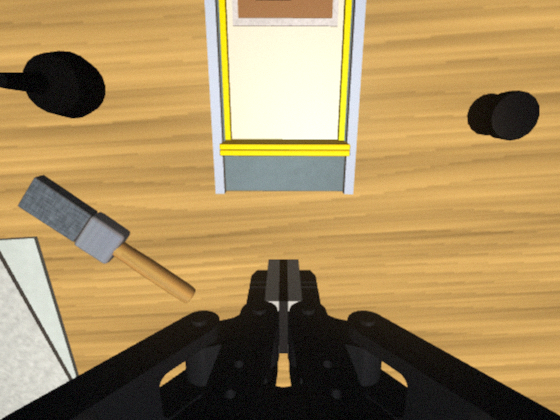

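```bash
python3 -m crank '[[1,-1,0,4,0,0,0],[1,0,0,4,0,0,0],[1,0,0,4,0,0,0],[1,0,0,2.5,0,0,0],[1,0,0,1.1,0,0,0]]'
python3 -m crank '[[1,1,0,0,0,0,0],[1,1,0,0,0,0,0],[1,1,0,0,0,0,0],[1,1,0,0,0,0,0],[1,0,0,0,0,0,0]]'
python3 - <<'E'
from h import *
c=read_camera("side"); im=cv2.resize(c["color"][180:325,110:300,::-1],None,fx=4,fy=4); cv2.imwrite("pics/s11.png",np.clip(im*1.5,0,255).astype('u1'))
E
```

```text
time: 12.55
eef_pos: [0.435, 0.2182, 0.0382]
tcp_rot: [0.999, -0.034, -0.002, 0.001]
contact_force: [0.1, -0.1, 0.0]
opening: -0.005
time: 13.05
eef_pos: [0.4787, 0.2171, 0.0424]
tcp_rot: [0.999, -0.034, 0.002, -0.0]
contact_force: [-0.5, -0.5, 0.7]
opening: -0.003
```

View pics/s11.png

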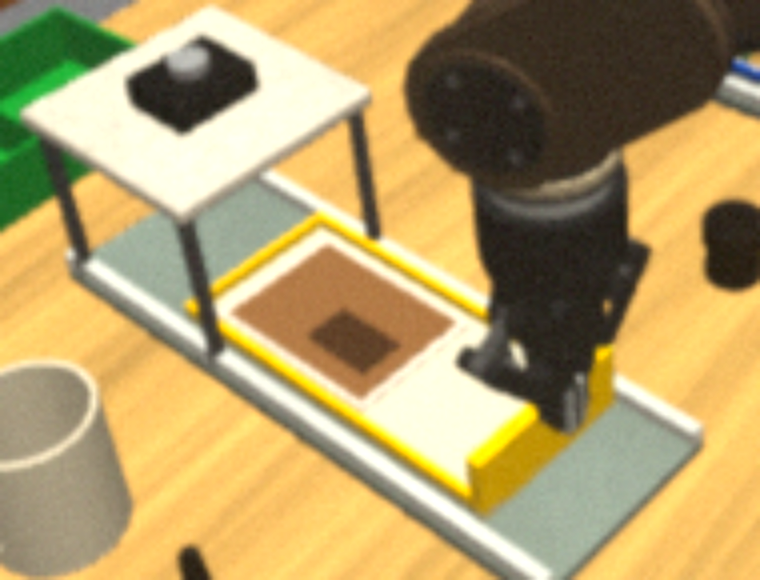

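The tip is in front of the lip and the tray has begun to move in. Pushing on slowly.

```bash
python3 -m crank '[[1,1,0,0,0,0,0],[1,1,0,0,0,0,0],[1,1,0,0,0,0,0],[1,1,0,0,0,0,0],[1,0.5,0,0,0,0,0]]'
python3 -m crank '[[1,1,0,0,0,0,0],[1,1,0,0,0,0,0],[1,0.8,0,0,0,0,0],[1,0,0,0,0,0,0]]'
python3 -m crank '[[1,0.4,0,0,0,0,0],[1,0,0,0,0,0,0]]'
python3 -m crank '[[1,0.3,0,0,0,0,0],[1,0,0,0,0,0,0]]'
```

```text
time: 13.6
eef_pos: [0.5221, 0.2139, 0.0409]
tcp_rot: [0.999, -0.034, 0.0, -0.0]
contact_force: [-2.8, 1.1, 2.0]
opening: 0.0
time: 14.0
eef_pos: [0.5508, 0.212, 0.0413]
tcp_rot: [0.999, -0.034, 0.001, -0.0]
contact_force: [-0.0, 0.3, 0.0]
opening: -0.0
time: 14.2
eef_pos: [0.5537, 0.2118, 0.0412]
tcp_rot: [0.999, -0.033, 0.001, -0.0]
contact_force: [-0.6, 0.2, -0.2]
opening: 0.0
time: 14.4
eef_pos: [0.5561, 0.2117, 0.0412]
tcp_rot: [0.999, -0.033, 0.0, -0.0]
contact_force: [-1.3, -0.6, 0.1]
opening: 0.001
```

```bash
for i in 1; do python3 -m crank '[[1,0.4,0,0,0,0,0],[1,0,0,0,0,0,0]]'; done
python3 -m crank '[[1,0.3,0,0,0,0,0],[1,0,0,0,0,0,0]]'
python3 -m crank '[[1,0.3,0,0,0,0,0],[1,0,0,0,0,0,0]]'
```

```text
time: 14.6
eef_pos: [0.5603, 0.2114, 0.0411]
tcp_rot: [0.999, -0.033, 0.0, -0.0]
contact_force: [-1.4, 1.3, 0.1]
opening: -0.001
time: 14.8
eef_pos: [0.5633, 0.2112, 0.041]
tcp_rot: [0.999, -0.033, 0.0, -0.0]
contact_force: [-0.7, 0.1, 0.7]
opening: -0.003
time: 15.0
eef_pos: [0.5652, 0.211, 0.0408]
tcp_rot: [0.999, -0.033, -0.001, 0.0]
contact_force: [-3.1, 0.4, 3.2]
opening: -0.002
```

```bash
python3 -m crank '[[1,0.3,0,0,0,0,0],[1,0,0,0,0,0,0]]'
python3 -m crank '[[1,0.3,0,0,0,0,0],[1,0,0,0,0,0,0]]'
```

```text
time: 15.2
eef_pos: [0.5652, 0.211, 0.0408]
tcp_rot: [0.999, -0.033, -0.005, 0.0]
contact_force: [-11.6, 0.7, 8.6]
opening: -0.002
time: 15.4
eef_pos: [0.5652, 0.211, 0.0407]
tcp_rot: [0.999, -0.033, -0.009, 0.001]
contact_force: [-19.8, 0.4, 14.5]
opening: -0.003
```

The yellow tray is at its stop: TCP held at 0.5652 while the force climbed to 20 N. Backing off, rising and checking both trays.

```bash
python3 -m crank '[[1,-0.8,0,0,0,0,0],[1,-1.5,0,0,0,0,0],[1,-1.5,0,0,0,0,0],[1,-2,0,-2,0,0,0],[1,-2,0,-4,0,0,0]]'
python3 -m crank '[[1,-1,0,-4,0,0,0],[1,0,0,-4,0,0,0],[1,0,0,-3,0,0,0],[1,0,0,0,0,0,0],[1,0,0,0,0,0,0]]'
python3 - <<'E'
from h import *
for n in ["wrist","side","scene"]:
    c=read_camera(n); cv2.imwrite(f"pics/{n}12.png",np.clip(c["color"][:,:,::-1]*1.3,0,255).astype('u1'))
    for t in ["yellow_lip","blue_lip"]: print(n,t,[(round(d["p"],2),d["location"],onz(c,d["location"],.062).round(4)) for d in place_of(t,n)[:2]])
    if n!="wrist":
        for t in ["loupe","jar","weight","blower","mug","print_box","brush"]:
            print(t,[(round(d["p"],2),onz(c,d["location"],0)[:2].round(3)) for d in place_of(t,n)[:1]])
    else: print([(x,proj(c,[x,.217,.022])) for x in (.43,.44)])
E
```

```text
time: 15.9
eef_pos: [0.4919, 0.215, 0.0984]
tcp_rot: [0.999, -0.034, -0.002, 0.001]
contact_force: [0.6, 0.8, 1.0]
opening: -0.001
time: 16.4
eef_pos: [0.4853, 0.2165, 0.2122]
tcp_rot: [0.999, -0.034, 0.002, -0.0]
contact_force: [0.2, -0.1, 0.0]
opening: -0.002
wrist yellow_lip [(0.96, [285.3, 80.4], array([0.5796, 0.2083, 0.062 ]))]
wrist blue_lip []
[(0.43, array([[286.06655002, 231.35218816]])), (0.44, array([[285.4642825 , 222.60083746]]))]
side yellow_lip [(0.72, [214.8, 262.1], array([0.5832, 0.2108, 0.062 ])), (0.32, [225.8, 213.2], array([0.6792, 0.0586, 0.062 ]))]
side blue_lip [(0.62, [348.4, 189.8], array([ 0.4603, -0.2195,  0.062 ]))]
loupe [(0.66, array([0.498, 0.019]))]
jar [(0.42, array([0.644, 0.004]))]
weight [(0.69, array([0.734, 0.015]))]
blower [(0.88, array([0.542, 0.405]))]
mug [(0.77, array([0.688, 0.392]))]
print_box [(0.69, array([ 0.572, -0.429]))]
brush [(0.59, array([0.382, 0.4  ]))]
scene yellow_lip [(0.76, [312.6, 267.9], array([0.5817, 0.2103, 0.062 ]))]
scene blue_lip [(0.77, [260.6, 153.9], array([ 0.4566, -0.2053,  0.062 ]))]
loupe [(0.72, array([0.498, 0.028]))]
jar [(0.72, array([ 0.652, -0.006]))]
weight [(0.56, array([0.741, 0.004]))]
blower [(0.71, array([0.552, 0.408]))]
mug []
print_box [(0.96, array([ 0.558, -0.416]))]
brush [(0.91, array([0.389, 0.405]))]
```

View pics/wrist12.png

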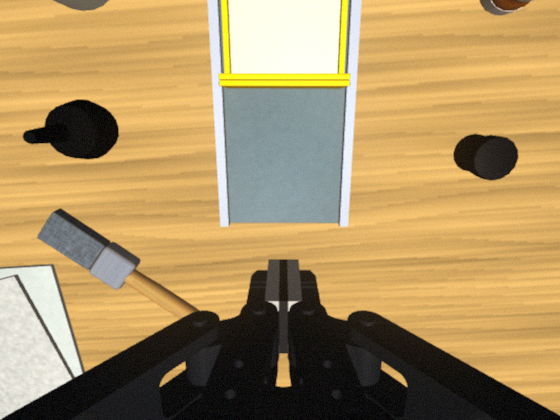

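View pics/scene12.png

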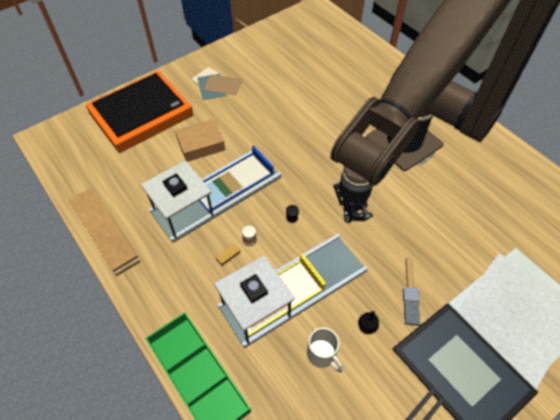

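The yellow lip is at (285,80), giving x≈0.580, and the base front end is at row 226, giving x≈0.436. The lip front is about 139 mm from the base end, so the tray is home (140 expected). The scene picture shows blue out, the bystanders in place and the hand clear, so I'm handing in.

```bash
python3 -c "
from plant import *
print(sign_off())"
```

```text
the job is handed in; nothing more can be done
None
```

The blue tray is drawn out to its front stop, the yellow tray is pushed home, and the hand finished above the table touching nothing. The job was handed in after about 17 s of robot time; no verdict is reported.

**What I did:**
- I put the shut fingertips behind the blue lip and drew the tray out at about 0.1 m/s.
- I then pushed the yellow tray in from the front at the same speed, slower over the last stretch.
- I never closed the jaws on a lip.

**Last checks:**
- **Blue:** the tray took about 40 N without moving further. In the wrist picture its lip front was about 19 mm from the base end, against 20 mm expected.
- **Yellow:** the tray stopped while the force rose to 20 N. Its lip front was about 139 mm from the base end, against 140 mm expected.
- **Bystanders:** all seven read within about 10 mm of their first positions in the cameras that found them, which is within detector noise. The scene camera missed the mug in the last check, but the side camera found it in place.

**Things that disagreed:**
- The side and scene cameras differed from each other by up to about 3 cm at the blue lip, so I relied on the wrist camera and on contact.
- The shut fingertips looked higher than the nominal tip length gives. I lowered the hand about 18 mm further than planned before hooking.
- The pull measured only about 105 mm, so the blue tray seems to have started about 12 mm out rather than fully home.

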